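Put the joiner's tools back in the tool tray

TASK

Tidy the joiner's bench: put each of the four tools lying on the grey mat (block plane, L-shaped assembly square, cork sanding block and tape measure) back into the cut-out of the tool tray that has its outline, so that all four end up flat on the bottom of their own cut-outs. Set each tool down, don't let it drop, and do not knock over or shove the glue bottle and the oil tin.

Things in the scene. Friction and masses are not known exactly. Their poses are not given: they have to be found in the camera images.
- plane: Small dark iron block plane with silver lever cap and brass knobs, 0.55 kg. 160 mm long along its y, 50 mm wide along its x, both ends rounded (radius 25 mm); upright flat sides 26 mm high, the cap between them rises to 50 mm. Origin: centre of the sole; z up. Grip across x on the sides. Starts flat on the 3 mm grey mat.
- square: L-shaped aluminium assembly square, 0.24 kg, 26 mm high; legs 26 mm wide, 100 mm long outside. Origin: centre of the 100 x 100 mm outline (not on a leg), at the underside; z up. Leg 1 along y: x from -50 to -24, y from -50 to 50 mm. Leg 2 along x: y from -50 to -24 mm. Outer corner at (-50, -50). Grip a leg across its width near its middle. Starts flat on the 3 mm grey mat.
- cork: Plain brown cork sanding block, 0.06 kg, 110 mm along its y, 56 mm along its x, 38 mm high. Origin: centre of the underside; z up. Grip across x. Starts flat on the 3 mm grey mat.
- tape: Black tape measure with grey side discs, standing on its flat base, 0.28 kg: 78 mm along its y, 44 mm along its x (flat sides), 67 mm high with a round top, small steel hook at +y. Origin: centre of the base; z up. Grip across x on the flat sides, in the upper half (it is tall). Starts flat on the 3 mm grey mat.
- plane_insert: Fixed plywood insert 131 x 190 x 11 mm (x, y, z) in a tray (rim 24 mm above the bench). Origin: centre of its underside. Dark cut-out 5 mm deep (bottom at z = 6 mm, 8 mm spare all round): a long cut-out of 66 mm (x) by 176 mm (y) with clipped corners, for the block plane (either way round). Home: tool origin at (0, 0, 6) mm here, axes parallel.
- square_insert: Fixed plywood insert 131 x 190 x 11 mm (x, y, z) in a tray (rim 24 mm above the bench). Origin: centre of its underside. Dark cut-out 5 mm deep (bottom at z = 6 mm, 8 mm spare all round): an L, 116 x 116 mm outside, channels 42 mm wide along y (x from -58 to -16) and along x (y from -58 to -16), for the L square, one way round only. Home: tool origin at (0, 0, 6) mm here, axes parallel.
- cork_insert: Fixed plywood insert 131 x 190 x 11 mm (x, y, z) in a tray (rim 24 mm above the bench). Origin: centre of its underside. Dark cut-out 5 mm deep (bottom at z = 6 mm, 8 mm spare all round): a rectangle of 72 mm (x) by 126 mm (y), for the cork block (either way round). Home: tool origin at (0, 0, 6) mm here, axes parallel.
- tape_insert: Fixed plywood insert 131 x 190 x 11 mm (x, y, z) in a tray (rim 24 mm above the bench). Origin: centre of its underside. Dark cut-out 5 mm deep (bottom at z = 6 mm, 8 mm spare all round): the smallest rectangle, 60 mm (x) by 94 mm (y), for the tape measure (either way round). Home: tool origin at (0, 0, 6) mm here, axes parallel.
- glue: Bystander: white upright glue bottle, 60 mm diameter, 185 mm high, standing on the bench beyond mat and tray. Origin: centre of the base. Leave it alone.
- tin: Bystander: round metal oil tin with paper label, 76 mm diameter, 72 mm high, standing on the bench beyond mat and tray. Origin: centre of the base. Leave it alone.
Mind the look-alikes: they are no part of the job. Several things have the shape of the tape; the one meant has the colours described above.

How it is judged:
At the end, for the whole second after the job is handed in: Each of the four tools lies flat (tilt under 0.07 rad) on the bottom of its own cut-out: origin within 13 mm of the insert's centre in plan, 3 to 8.5 mm above the insert's underside, long axis within 0.3 rad of the insert's y axis (either way), released and at rest (horizontal distance between plane and plane_insert below 0.013 m and z of plane in the frame of plane_insert between 0.003 and 0.0085 m and angle between each of plane, square, cork, tape's own z axis and vertical below 0.07 rad and angle between the y axis of plane and the y axis of plane_insert, either way round below 0.3 rad and linear speed of each of plane, square, cork, tape below 0.02 m/s and angular speed of each of plane, square, cork, tape below 0.15 rad/s and horizontal distance between square and square_insert below 0.013 m and z of square in the frame of square_insert between 0.003 and 0.0085 m and angle between the y axis of square and the y axis of square_insert, either way round below 0.3 rad and horizontal distance between cork and cork_insert below 0.013 m and z of cork in the frame of cork_insert between 0.003 and 0.0085 m and angle between the y axis of cork and the y axis of cork_insert, either way round below 0.3 rad and horizontal distance between tape and tape_insert below 0.013 m and z of tape in the frame of tape_insert between 0.003 and 0.0085 m and angle between the y axis of tape and the y axis of tape_insert, either way round below 0.3 rad); the robot touches nothing.
It fails at once if a tool is dropped or slammed into its cut-out (faster than 0.7 m/s in the last 30 mm) ((horizontal distance between plane and plane_insert below 0.03 m and z of plane in the frame of plane_insert below 0.036 m and linear speed of plane above 0.7 m/s) or (horizontal distance between square and square_insert below 0.03 m and z of square in the frame of square_insert below 0.036 m and linear speed of square above 0.7 m/s) or (horizontal distance between cork and cork_insert below 0.03 m and z of cork in the frame of cork_insert below 0.036 m and linear speed of cork above 0.7 m/s) or (horizontal distance between tape and tape_insert below 0.03 m and z of tape in the frame of tape_insert below 0.036 m and linear speed of tape above 0.7 m/s)).
It fails at once if the glue bottle is knocked over or shoved by more than 30 mm (distance of glue from where it was at the start of the episode above 0.03 m or angle between glue's own z axis and vertical above 0.4 rad).
It fails at once if the oil tin is knocked over or shoved by more than 30 mm (distance of tin from where it was at the start of the episode above 0.03 m or angle between tin's own z axis and vertical above 0.4 rad).
It also fails if it takes over 106 s, if anything falls off the work surface, if the arm or the gripper's body presses on something with over 40 N, if the wrist force passes 120 N, or if a joint passes its speed limit or range.

ROBOT

A 6-joint arm with a two-finger parallel gripper is mounted at the origin on the work surface. World frame = base frame: x ahead of the robot, y to its left, z up, the work surface at z = 0. Lengths are in m, angles in rad, forces in N, time in s.
With the tool pointing down it reaches from about 0.325 to 0.75 m from the base axis. Payload 7.6 kg.
Tool frame: the origin (TCP) lies midway between the tips of the shut fingers; the grasp point (between the pads) lies behind it (bot.grasp_offset is the z of the grasp point in the tool frame, in m); z points along the fingers, y is the line along which they close (so a half turn about z gives the same grasp; the last joint's range is limited). The gripper opens to 85 mm and grips with 20 to 120 N. Pads are 22 mm wide; open, the fingers measure 114 mm over their backs; the gripper's body (76 mm by 85 mm) begins 54 mm behind the grasp point. The pads swing forward as they close: fully open they stand 13 mm farther back than shut.
Start: joints at [1.219, 0.052, 1.401, -0, 1.689, -0.07], TCP at [0.146, 0.504, 0.231] pointing down, gripper open.
Joint ranges: [-2.9, 2.9], [-0.91, 2.17], [0.12, 2.37], [-1.06, 4.2], [0.26, 2.73], [-2.93, 2.93]. Speed limits (rad/s): [2.57, 2.57, 3.01, 3.14, 3.14, 3.14].

INTERFACE

Orientations are given as a 3x3 rotation matrix whose columns are the frame's x, y, z axes.
In Python, from plant import bot gives the robot as it stands. Calls block until the motion is done:
- bot.move_ptp(position, orientation): joint-space move of the TCP to a pose.
- bot.move_straight(position, rotation=None, v=0.15, threshold=None): straight line of the TCP; rotation=None keeps the orientation; v is the mean speed in m/s. With threshold (N) it stops when the force on the tool has changed by that much, and returns True; else False.
- bot.move_j(angles): joint-space move.
- bot.command_gripper(opening, grip_force=None): opening from 0.0 (shut) to 1.0 (fully open); grip_force is the grip in N (None keeps the last); returns when the fingers have stopped.
- bot.pause(seconds).
- bot.inverse_kinematics(position, orientation): joint angles nearest the present ones, or None.
- bot.grab_frame(name): name is "side" or "top"; returns a dict with "color" (384x512x3 uint8, red, green, blue), "fx", "fy", "cx", "cy" (pixels), "dist" ([k1, k2, p1, p2, k3] as OpenCV has them; the pictures are not rectified), "R" (3x3) and "t" (3): a world point X has camera coordinates R X + t. Camera axes: x right, y down, z forward; pixel columns grow to the right and rows downward; lengths in m; the calibration is good to about 2 mm. A picture is of the moment at which its call begins. There is no depth.
A pose or a line that the arm cannot do raises bot.MotionError and nothing moves.
- bot.close_job(): hands the job in; it is judged then, once.
Trained networks look in a picture, given as the dict that the camera call returned (one of the last four; its "shot" number tells which), for a name from the list of things; names that differ only in an ending like _2 or _b are one class to them, and where a whole thing is asked for, a point or a joint stands for the part that bears it (a point fixed in the world has none). Each returns a list of dicts, best first, with "p" (0 to 1); they miss things now and then, are a little off and sometimes report something else, mostly with a low value. They report only what shows in the picture. A call takes as long as a camera call. They do not tell look-alikes from the thing itself.
- bot.masks_of(thing, picture): "pixels" (384x512 bool, what is visible of it) and "at" ([column, row] in pixels, amid what is visible of it).
Readings, each from a call of its own:
- bot.current_time(): time.
- bot.current_joint_pos(): joint angles.
- bot.current_qvel(): joint speeds.
- bot.current_tau(): joint torques, N m.
- bot.current_tcp_pos(): TCP position.
- bot.current_orientation(): TCP orientation.
- bot.current_ft_force(): force on the tool from outside, world axes, zero at the start.
- bot.current_ft_torque(): the same for the moment, N m.
- bot.current_gripper_width(): opening from 0.0 (shut) to 1.0 (fully open).
- bot.current_grip_force(): force on a finger pad.
Only numpy, scipy, OpenCV 4.12 (cv2) and the standard library are available. Lean on these libraries where they do the work, as an engineer would, in place of code of your own. Each camera call takes 0.05 s, during which the arm holds its last target. There are 200 camera calls.

## Working session

There is one attempt and no reset: what is moved stays moved. The work goes in short steps, each a Python script; the robot and the scene stay as the last script left them, time stands still between calls to the robot, and variables do not carry over. Pictures are saved under pics/ and viewed, at most 14 in all, crops included, and the job is handed in when it is done.

```bash
mkdir -p pics; ls; python3 - <<'E'
from plant import bot
import cv2,numpy as np
print(bot.grasp_offset)
for n in ["top","side"]:
    f=bot.grab_frame(n); cv2.imwrite(f"pics/{n}0.png",cv2.cvtColor(f["color"],cv2.COLOR_RGB2BGR))
    print(n,f["fx"],f["cx"],f["cy"],f["dist"],f["R"],f["t"])
    for t in ["plane","square","cork","tape","plane_insert","square_insert","cork_insert","tape_insert","glue","tin"]:
        for d in bot.masks_of(t,f): print(t,round(d["p"],2),np.round(d["at"]),d["pixels"].sum())
print(bot.current_time())
E
```

```text
pics
-0.0187
top 446.5677054871903 254.21941926059299 193.77304366603659 [-0.02575516  0.          0.          0.          0.        ] [[-0.0076796  -0.99992819 -0.00919996]
 [-0.99706452  0.00835785 -0.07610841]
 [ 0.07617984  0.00858847 -0.9970571 ]] [0.11288722 0.60289633 1.25279519]
plane 0.59 [244. 245.] 949
plane 0.51 [252. 199.] 788
square 0.72 [183. 250.] 628
cork 0.61 [251. 196.] 728
tape 0.9 [183. 188.] 498
tape 0.79 [110. 198.] 538
tape 0.69 [188. 128.] 495
tape 0.52 [335. 242.] 3182
plane_insert 0.72 [399. 191.] 2948
plane_insert 0.41 [183. 249.] 599
square_insert 0.95 [337. 244.] 3056
square_insert 0.64 [349. 134.] 699
cork_insert 0.79 [336. 192.] 3081
cork_insert 0.5 [184. 188.] 488
tape_insert 0.62 [408. 235.] 3169
glue 0.76 [255. 129.] 552
tin 0.89 [350. 134.] 700
side 367.815246056019 251.12070227365604 188.27056623319538 [0.0383035 0.        0.        0.        0.       ] [[ 0.68807653 -0.72548566  0.01487423]
 [-0.46086295 -0.45274837 -0.76329827]
 [ 0.56049623  0.51835265 -0.64587499]] [-0.35285405  0.36905089  0.56117421]
plane 0.86 [194. 224.] 1420
plane 0.73 [294. 156.] 1088
square 0.81 [145. 193.] 697
cork 0.86 [241. 199.] 1072
tape 0.91 [200. 163.] 627
tape 0.82 [245. 136.] 554
tape 0.6 [146. 139.] 642
plane_insert 0.81 [406. 300.] 5861
square_insert 0.9 [285. 290.] 5197
cork_insert 0.56 [316. 248.] 3695
tape_insert 0.76 [366. 348.] 6808
tape_insert 0.66 [284. 289.] 5145
glue 0.83 [294. 155.] 1127
glue 0.53 [242. 198.] 1089
glue 0.51 [146. 193.] 751
tin 0.96 [372. 213.] 1232
tin 0.49 [242. 200.] 1043
1.1
```

```bash
python3 - <<'E'
import cv2
a=cv2.imread("pics/top0.png")[80:300,70:470]; cv2.imwrite("pics/top0b.png",cv2.resize(a,None,fx=2,fy=2,interpolation=cv2.INTER_CUBIC))
a=cv2.imread("pics/side0.png")[60:384,100:480]; cv2.imwrite("pics/side0b.png",cv2.resize(a,None,fx=1.8,fy=1.8,interpolation=cv2.INTER_CUBIC))
E
```

```text
(no output)
```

View pics/top0b.png

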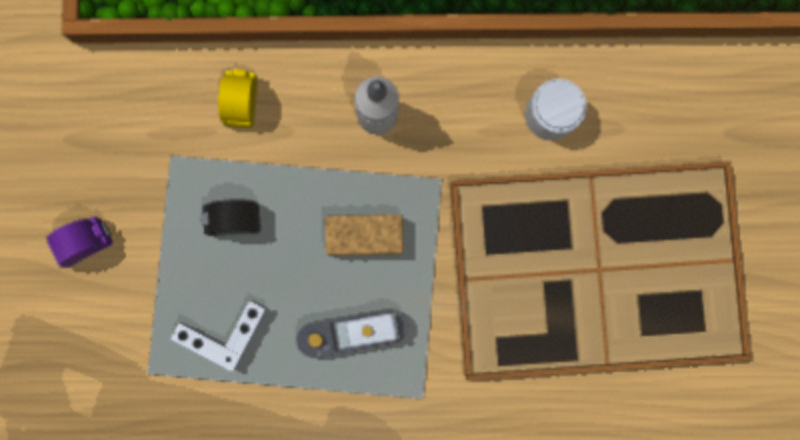

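View pics/side0b.png

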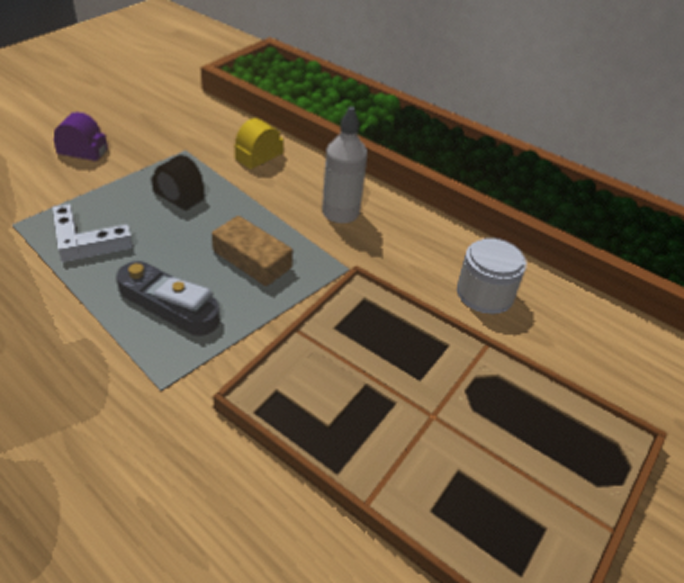

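The top view shows the black tape at about (186,188), the cork at (252,197), the plane at (245,246) and the square near (183,250) with its corner at the bottom. The yellow and purple tapes are look-alikes. The tray cut-outs are, top row, cork (333,193) and plane (401,188), and bottom row, L (340,240) and tape (406,236). The L cut-out's corner is at lower right. Next I fit 3D models to the masks.

```bash
cat > vis.py <<'E'
import numpy as np, cv2
from scipy.optimize import minimize
from plant import bot
S=4
def prism(poly,z0,z1): 
    p=np.array(poly,float); return np.vstack([np.c_[p,np.full(len(p),z)] for z in (z0,z1)])
def rect(x0,x1,y0,y1): return [(x0,y0),(x1,y0),(x1,y1),(x0,y1)]
a=np.linspace(0,np.pi,13)
stad=[(25*np.cos(t),55+25*np.sin(t)) for t in a]+[(-25*np.cos(t),-55-25*np.sin(t)) for t in a]
prof=[(39*np.cos(t),28+39*np.sin(t)) for t in a]+[(-39,0),(39,0)]
clip=[(33,70),(15,88),(-15,88),(-33,70),(-33,-70),(-15,-88),(15,-88),(33,-70)]
SH={"plane":[prism(stad,0,26)],"square":[prism(rect(-50,-24,-50,50),0,26),prism(rect(-50,50,-50,-24),0,26)],
"cork":[prism(rect(-28,28,-55,55),0,38)],"tape":[np.array([(x,y,z) for x in(-22,22) for y,z in prof])],
"plane_insert":[prism(clip,11,11)],"square_insert":[prism(rect(-58,-16,-58,58),11,11),prism(rect(-58,58,-58,-16),11,11)],
"cork_insert":[prism(rect(-36,36,-63,63),11,11)],"tape_insert":[prism(rect(-30,30,-47,47),11,11)]}
def K(f): return np.array([[f["fx"],0,f["cx"]],[0,f["fy"],f["cy"]],[0,0,1.]])
def render(name,q,z,f):
    im=np.zeros((384*S,512*S),np.uint8); c,s=np.cos(q[2]),np.sin(q[2])
    for P in SH[name]:
        W=P/1000@np.array([[c,s,0],[-s,c,0],[0,0,1]])+[q[0],q[1],z]
        u=cv2.projectPoints(W,cv2.Rodrigues(f["R"])[0],f["t"],K(f),np.array(f["dist"],float))[0][:,0]
        h=cv2.convexHull(((u+.5)*S-.5).astype(np.float32))
        cv2.fillPoly(im,[np.round(h*16).astype(np.int32)],255,shift=4)
    return im>0
def ground(px,z,f):
    n=cv2.undistortPoints(np.array([[px]],float),K(f),np.array(f["dist"],float))[0,0]
    C=-f["R"].T@f["t"]; d=f["R"].T@np.r_[n,1]; return (C+d*(z-C[2])/d[2])[:2]
def fit(name,obs,z,q0):
    big=[(f,cv2.resize(m.astype(np.float32),None,fx=S,fy=S)>.5) for f,m in obs]
    def cost(q):
        c=0
        for f,m in big:
            r=render(name,[q[0]/1000,q[1]/1000,q[2]/50],z,f); c+=1-(r&m).sum()/(r|m).sum()
        return c/len(big)
    x0=np.array([q0[0]*1000,q0[1]*1000,q0[2]*50])
    sim=np.vstack([x0,x0+[12,0,0],x0+[0,12,0],x0+[0,0,8]])
    r=minimize(cost,x0,method="Nelder-Mead",options=dict(initial_simplex=sim,xatol=.2,fatol=1e-4,maxiter=120))
    return np.r_[r.x[:2]/1000,r.x[2]/50],r.fun
def near(name,f,px):
    ms=[d for d in bot.masks_of(name,f)]
    ms=[d for d in ms if np.hypot(*(np.array(d["at"])-px))<15]
    return ms[0]["pixels"] if ms else None
E
cat > m.py <<'E'
from vis import *
import json
T=bot.grab_frame("top");D=bot.grab_frame("side")
out={}
for n,pt,ps,yaw in [("plane",(244,245),(194,224),0.1),("square",(183,250),(145,193),-.43),("cork",(251,196),(241,199),0),("tape",(183,188),(200,163),0)]:
    o=[(T,near(n,T,pt)),(D,near(n,D,ps))]
    g=ground(pt,.02,T)
    for oo in (o[:1],o[1:],o):
        if oo[0][1] is None or oo[-1][1] is None: print(n,"miss");continue
        q,c=fit(n,oo,.003,[*g,yaw]); print(n,np.round(q,4),round(c,3)); out[n]=list(q)
g={n:cv2.cvtColor(f["color"],cv2.COLOR_RGB2GRAY)<60 for n,f in(("T",T),("D",D))}
for n,pt in [("plane_insert",(401,188)),("square_insert",(340,240)),("cork_insert",(333,193)),("tape_insert",(406,236))]:
    q0=[*ground(pt,.011,T),0.06]; o=[]
    for k,f in(("T",T),("D",D)):
        b=cv2.dilate(render(n,q0,0,f).astype(np.uint8),np.ones((49,49)))
        o.append((f,g[k]&(cv2.resize(b,(512,384),interpolation=cv2.INTER_NEAREST)>0)))
    for oo in (o[:1],o[1:],o):
        q,c=fit(n,oo,0,q0); print(n,np.round(q,4),round(c,3)); out[n]=list(q)
json.dump(out,open("est.json","w"))
E
python3 m.py
```

```text
plane [0.4557 0.1326 0.1793] 0.042
plane [0.4526 0.1368 0.1962] 0.059
plane [0.4548 0.1338 0.1906] 0.07
square [ 0.47    0.3233 -0.4896] 0.08
square [ 0.4672  0.3262 -0.4837] 0.059
square [ 0.4686  0.3244 -0.487 ] 0.104
cork [0.5947 0.1143 0.0021] 0.044
cork [0.5932 0.1181 0.0064] 0.069
cork [0.5945 0.1144 0.0049] 0.071
tape [ 6.216e-01  3.069e-01 -3.000e-04] 0.132
tape [ 0.6181  0.3058 -0.0577] 0.114
tape [ 0.6196  0.3063 -0.0083] 0.129
plane_insert [ 0.6162 -0.3148  0.0741] 0.098
plane_insert [ 0.6195 -0.3114  0.0707] 0.068
plane_insert [ 0.6181 -0.3126  0.0534] 0.098
square_insert [ 0.4683 -0.1258  0.0574] 0.163
square_insert [ 0.4703 -0.1229  0.0692] 0.132
square_insert [ 0.4686 -0.124   0.0638] 0.159
cork_insert [ 0.6041 -0.1177  0.0641] 0.102
cork_insert [ 0.6079 -0.1139  0.0537] 0.071
cork_insert [ 0.6057 -0.1161  0.0533] 0.098
tape_insert [ 0.4796 -0.3251  0.0258] 0.138
tape_insert [ 0.4825 -0.3202  0.0514] 0.046
tape_insert [ 0.4812 -0.3211  0.0543] 0.106
```

The two cameras agree to within 4 mm, and the tray layout is consistent with a yaw of about 0.06. I'll start with the plane.

```bash
cat > act.py <<'E'
from vis import *
import json
E=json.load(open("est.json")); YT=.062
# name: grip point in tool frame (mm), closing-axis angle in tool, TCP height above underside, pre-opening, force
G={"plane":((0,0),0,.004,1.0,80),"square":((-3,-37),np.pi/2,.004,.62,60),"cork":((0,0),0,.009,1.0,40),"tape":((0,0),0,.024,.85,60)}
def ori(a): # tool down, closing axis (tool y) at world angle a
    y=np.array([np.cos(a),np.sin(a),0]); z=np.array([0,0,-1.]); return np.c_[np.cross(y,z),y,z]
def rot(v,t): c,s=np.cos(t),np.sin(t); return np.array([c*v[0]-s*v[1],s*v[0]+c*v[1]])
def pick_place(n,hi=.17):
    g,ca,h,op,F=G[n]; q=E[n]; t=E[n+"_insert"][:2]+[YT]; g=np.array(g)/1000
    d=t[2]-q[2]
    if n!="square": d=(d+np.pi/2)%np.pi-np.pi/2
    p1=q[:2]+rot(g,q[2]); p2=t[:2]+rot(g,q[2]+d)
    best=None
    for k in (0,np.pi):
        a=q[2]+ca+k; J=[bot.inverse_kinematics([*p1,hi],ori(a)),bot.inverse_kinematics([*p2,hi],ori(a+d))]
        if any(j is None for j in J): continue
        m=max(abs(j[5]) for j in J)
        if best is None or m<best[0]: best=(m,a)
    a=best[1]
    bot.command_gripper(op,F)
    bot.move_ptp([*p1,hi],ori(a))
    print("down hit",bot.move_straight([*p1,.003+h],v=.13,threshold=15))
    bot.command_gripper(0.0,F); print("width",bot.current_gripper_width(),"F",bot.current_grip_force())
    bot.move_straight([*p1,hi],v=.15); print("w",bot.current_gripper_width(),bot.current_ft_force())
    bot.move_ptp([*p2,hi],ori(a+d))
    bot.move_straight([*p2,.006+h+.02],v=.15)
    print("set",bot.move_straight([*p2,.006+h-.002],v=.03,threshold=5),bot.current_tcp_pos()-[*p2,.006+h])
    bot.command_gripper(min(1,op)); bot.move_straight([*p2,hi],v=.15)
    print("t",bot.current_time())
E
python3 - <<'E'
from act import *
pick_place("plane")
f=bot.grab_frame("side"); cv2.imwrite("pics/s1.png",cv2.cvtColor(f["color"],cv2.COLOR_RGB2BGR))
E
```

```text
down hit False
width 0.5697897298634641 F 85.22681593894958
w 0.5645113873425963 [-0.46372754  0.22350338 -7.39845972]
set True [ 0.00026016 -0.00016252  0.00702267]
t 11.6167
```

View pics/s1.png

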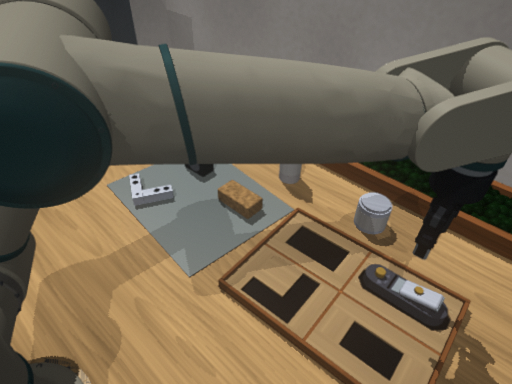

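The plane is in the plane cell, near (400,292), but it touched about 7 mm early, so it may be on the cut-out's edge. I'll check with the arm out of the way.

```bash
python3 - <<'E'
from act import *
bot.move_ptp([.40,.05,.25],ori(0))
T=bot.grab_frame("top");D=bot.grab_frame("side")
t=E["plane_insert"]
o=[]
for f in(T,D):
    ms=bot.masks_of("plane",f)
    u=cv2.projectPoints(np.array([[t[0],t[1],.02]]),cv2.Rodrigues(f["R"])[0],f["t"],K(f),np.array(f["dist"]))[0].ravel()
    ms=[d for d in ms if np.hypot(*(np.array(d["at"])-u))<20]; print(len(ms)); 
    if ms:o.append((f,ms[0]["pixels"]))
for z in(.006,.011):
    for oo in ([x] for x in o): q,c=fit("plane",oo,z,[*t[:2],.06]); print(z,np.round(q,4),c)
    c=T["color"][150:230,355:450];cv2.imwrite("pics/t2.png",cv2.resize(c[:,:,::-1],None,fx=5,fy=5,interpolation=cv2.INTER_CUBIC))
a=cv2.imread("pics/s1.png")[240:350,330:490];cv2.imwrite("pics/s2.png",cv2.resize(D["color"][240:350,330:490,::-1],None,fx=4,fy=4,interpolation=cv2.INTER_CUBIC))
b=cv2.imread("pics/t2.png");s=cv2.imread("pics/s2.png");w=640
cv2.imwrite("pics/c2.png",cv2.resize(np.vstack([cv2.resize(s,(640,440)),cv2.resize(b,(640,539))]),None,fx=.61,fy=.61))
print(bot.current_time())
E
```

```text
1
1
0.006 [ 0.6199 -0.315   0.0359] 0.03947368421052633
0.006 [ 0.6233 -0.3099  0.0512] 0.05479385096659095
0.011 [ 0.6193 -0.3128  0.0397] 0.04656816906676642
0.011 [ 0.619  -0.3103  0.052 ] 0.05060463309212759
13.45
```

View pics/c2.png

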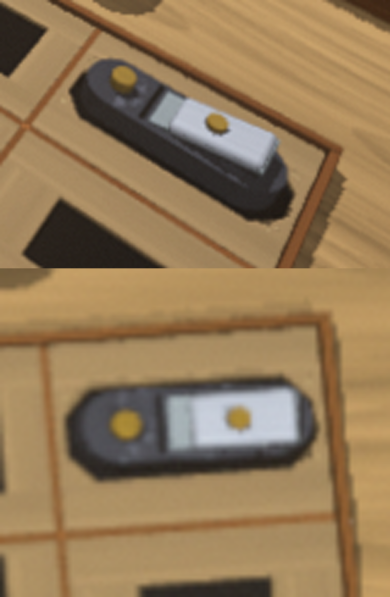

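The plane sits inside the cut-out, with dark margins all round. The early stop was probably a jump in measured force as the move started. I'll retry the descent when it stops high, and go on.

```bash
python3 - <<'E'
s=open("act.py").read()
i=s.index('    print("set"'); j=s.index('    bot.command_gripper(min')
s=s[:i]+'''    for _ in range(3):
        bot.pause(.15)
        hit=bot.move_straight([*p2,.006+h-.001],v=.03,threshold=8)
        print("set",hit,bot.current_tcp_pos()[2]-.006-h,bot.current_ft_force())
        if bot.current_tcp_pos()[2]-.006-h<.003: break
'''+s[j:]
open("act.py","w").write(s)
E
python3 - <<'E'
from act import *
pick_place("cork")
E
```

```text
down hit False
width 0.645126975713049 F 43.992193937301636
w 0.6490029902330636 [ 1.51765338  0.02963113 -0.27580156]
set True 0.0065078104782783815 [-0.30023395 -0.65823637  2.78927781]
set True 0.006566213647745289 [-1.68034422  0.49471833  6.3248772 ]
set True 0.00653882818465262 [-2.1578393   0.30991396  5.97145655]
t 22.3833
```

```bash
cat > chk.py <<'E'
from act import *
import sys
def check(n,zs=(.006,.011)):
    bot.move_ptp([.40,.05,.25],ori(0))
    T=bot.grab_frame("top");D=bot.grab_frame("side"); t=E[n+"_insert"]; o=[]
    for f in(T,D):
        u=cv2.projectPoints(np.array([[t[0],t[1],.02]]),cv2.Rodrigues(f["R"])[0],f["t"],K(f),np.array(f["dist"]))[0].ravel()
        ms=[d for d in bot.masks_of(n,f) if np.hypot(*(np.array(d["at"])-u))<22]
        if ms:o.append((f,ms[0]["pixels"]))
        else: print("miss")
    for z in zs:
        for oo in [[x] for x in o]+[o]: q,c=fit(n,oo,z,[*t[:2],YT]); print(n,z,np.round(q-[*t[:2],YT],4),round(c,3))
    ims=[]
    for f in(D,T):
        u=cv2.projectPoints(np.array([[t[0],t[1],.02]]),cv2.Rodrigues(f["R"])[0],f["t"],K(f),np.array(f["dist"]))[0].ravel().astype(int)
        ims.append(cv2.resize(f["color"][max(0,u[1]-45):u[1]+45,u[0]-55:u[0]+55,::-1],(396,324),interpolation=cv2.INTER_CUBIC))
    cv2.imwrite(f"pics/chk_{n}.png",np.hstack(ims)); print(bot.current_time())
check(sys.argv[1])
E
python3 chk.py cork
```

```text
miss
cork 0.006 [0.0054 0.0054 0.0147] 0.061
cork 0.006 [0.0054 0.0054 0.0147] 0.061
cork 0.011 [0.002  0.003  0.0134] 0.072
cork 0.011 [0.002  0.003  0.0134] 0.072
23.65
```

View pics/chk_cork.png

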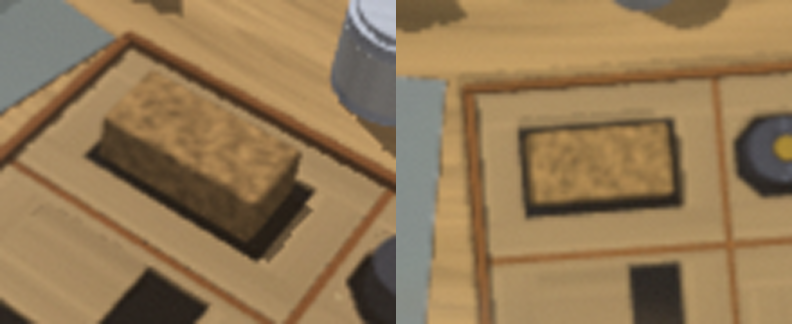

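The cork lies inside its cut-out with a dark margin on every side. Contact at +6.5 mm was repeatable for both tools, so it looks like an offset from gripping rather than a lip. Next is the square.

```bash
sed -i 's/print("width",/print("tcp",bot.current_tcp_pos()[2]-.003-h,"width",/' act.py; python3 - <<'E'
from act import *
pick_place("square")
E
python3 chk.py square
```

```text
down hit False
tcp 0.0009948922546996431 width 0.29301823695506524 F 61.287463903427124
w 0.2902953505575951 [-0.58400062  0.3643133  -2.94291886]
set True 0.006955720101178632 [-0.71764878 -0.20320203  4.97676698]
set True 0.0069886200855307935 [-2.16456227  0.6942331   5.32600908]
set True 0.006974943713924766 [-2.5081612   0.87195539  4.46562866]
t 33.75
square 0.006 [ 0.0013 -0.0044 -0.0184] 0.082
square 0.006 [ 0.003   0.0025 -0.0117] 0.033
square 0.006 [ 0.0026 -0.002  -0.0219] 0.146
square 0.011 [ 0.0017 -0.0034 -0.014 ] 0.084
square 0.011 [ 0.0004  0.0008 -0.0081] 0.041
square 0.011 [ 0.0008 -0.0013 -0.017 ] 0.1
35.75
```

View pics/chk_square.png

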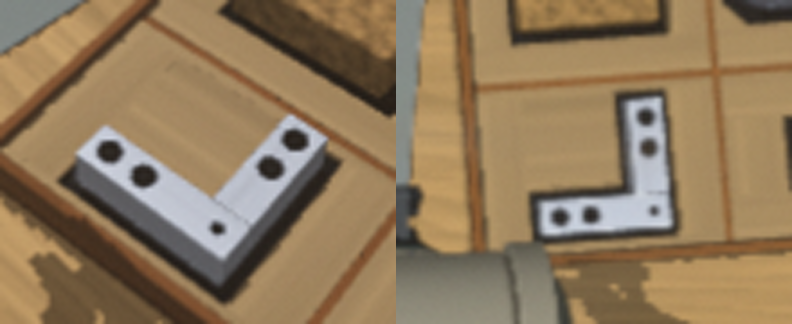

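The square is seated, with dark gaps on all sides. The constant offset suggests the inserts stand about 6 mm higher, on a tray floor. The tape is next.

```bash
python3 - <<'E'
from act import *
pick_place("tape")
E
python3 chk.py tape
```

```text
down hit False
tcp 0.0012002848083514372 width 0.5165220621322103 F 60.52086150739342
w 0.5196650334783073 [-0.29257896  0.46366446 -3.67164941]
set True 0.007143335001339304 [0.19686062 1.16118204 5.35115176]
set True 0.007158941963749277 [-2.26522321  1.95008945  4.40597801]
set True 0.007190431149428134 [-1.30380036  1.18612111  6.01063151]
t 46.1417
tape 0.006 [ 0.0006 -0.0001  0.0683] 0.068
tape 0.006 [0.0027 0.003  0.119 ] 0.08
tape 0.006 [0.0012 0.0007 0.0453] 0.093
tape 0.011 [0.0004 0.0009 0.0441] 0.07
tape 0.011 [-0.0003  0.0022  0.101 ] 0.086
tape 0.011 [0.0008 0.0016 0.0413] 0.081
47.7833
```

View pics/chk_tape.png

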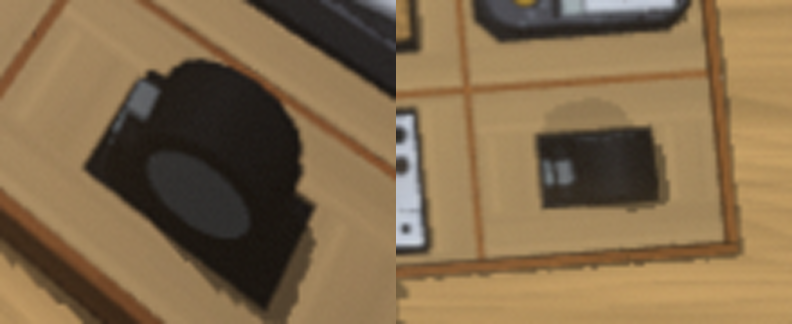

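All four tools touched down at the same level (+6.5 to 7.2 mm) and every plan offset is under 6 mm, inside the 13 mm limit. The arm is clear of everything, so I'm handing in.

```bash
python3 -c "
from plant import bot
print(bot.current_tcp_pos()); print(bot.close_job())"
```

```text
[0.40021341 0.0494688  0.24970095]
the job is handed in; nothing more can be done
None
```

All four tools were set down in their own cut-outs and the job was handed in at about 48 s; the last pictures show each one inside its outline, but no verdict came back, and I judged seating depth only from the matching contact heights.

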